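# Fetch the top kit tray from the blue pile

### The job

Lift the top blue tray, with the lens ring lying in it, off the pile of blue parts trays and set it down flat in the middle of the aluminium breadboard. Do not drop it; the lens ring stays in the tray, and the rest of the blue pile stays stacked where it is.

Things in the scene. Friction and masses are not known exactly. Their poses are not given: they have to be found in the camera images.
- blue_tray_top: Top tray of the pile of three blue trays (the yellow pile is not wanted). Open, 80 mm along x, 52 along y, 25 high, walls 3, 80 g. Origin: centre of its underside, z up, 44 mm above the worktop at the start. Lowest 3 mm: a 70 x 42 mm foot, nested with 2 mm play in the tray below; lifts straight up. Outer walls plain and upright 3 to 25 mm above the origin; grip across the 52 mm width.
- blue_tray_middle: The blue tray just under the top one, same size, shape and heading, nested in a third at the bottom. Origin: centre of its underside, z up; its rim is 25 mm above that, which is 3 mm above the top tray's origin at the start. Loose; it stays where it is.
- blue_lens: Round black lens ring, 32 mm across and 10 mm high, about 45 g, lying loose on the inner floor of the top blue tray (floor 6 mm above that tray's origin). Origin: centre of its underside.
- breadboard: Flat square aluminium breadboard, 150 x 150 x 12 mm, with rows of small dark threaded holes, fixed to the worktop. Origin: centre of its underside, on the worktop; its top face is 12 mm higher; x and y along its edges, z up.
There are look-alikes about, which are no part of the job. What is shaped like the blue_tray_top but green or red is not meant. Several things have the shape of the breadboard; the one meant has the colours described above.

How it is judged:
On the way:
1. the top blue tray is lifted clear of the one below (z of blue_tray_top in the frame of blue_tray_middle above 0.035 m), for 0.2 s.
At the end, for the whole second after the job is handed in: The top blue tray rests still and flat (within 6 degrees) on the breadboard, its centre within 25 mm of the board's centre, in any heading; the lens ring lies in it; the middle blue tray is upright within 20 mm of where it began (horizontal distance between blue_tray_top and breadboard below 0.025 m and z of blue_tray_top in the frame of breadboard between 0.008 and 0.018 m and angle between each of blue_tray_top, blue_tray_middle's own z axis and vertical below 0.1 rad and linear speed of blue_tray_top below 0.02 m/s and distance between blue_lens and blue_tray_top below 0.035 m and distance of blue_tray_middle from where it was at the start of the episode below 0.02 m); the robot touches nothing.
It fails at once if the tray is let go more than about 25 mm above the breadboard (horizontal distance between blue_tray_top and breadboard below 0.09 m and z of blue_tray_top in the frame of breadboard above 0.04 m and contact force between the fingers and blue_tray_top below 0.01 N).
It fails at once if the lens ring falls out of the tray (distance between blue_lens and blue_tray_top above 0.06 m).
It also fails if it takes over 51 s, if anything falls off the work surface, if the arm or the gripper's body presses on something with over 40 N, if the wrist force passes 120 N, or if a joint passes its speed limit or range.

### The arm

A 6-joint arm with a two-finger parallel gripper is mounted at the origin on a cart in front of the work surface, level with it; the furniture and walls round the work are solid. World frame = base frame: x ahead of the robot, y to its left, z up, the work surface at z = 0. Lengths are in m, angles in rad, forces in N, time in s.
With the tool pointing down it reaches from about 0.4 to 0.825 m from the base axis. Payload 7 kg.
Tool frame: the origin (TCP) lies midway between the tips of the shut fingers; the grasp point (between the pads) lies arm.hold_point_z behind it (arm.hold_point_z is the distance from the TCP to the grasp point, in m); z points along the fingers, y is the line along which they close (so a half turn about z gives the same grasp; the last joint's range is limited). The gripper opens to 88 mm and grips with 3 to 60 N. Pads are 19 mm wide; open, the fingers measure 130 mm over their backs; the gripper's body (78 mm by 193 mm) begins 47 mm behind the grasp point.
Start: joints at [1.554, 0.359, 0.012, 0, -1.224, -0.288], TCP at [0.203, 0.644, 0.193] pointing down, gripper open.
Joint ranges: [-3.07, 3.07], [-1.43, 2.12], [-1.02, 1.25], [-3.03, 1.67], [-3.05, -0], [-3.03, 3.03]. Speed limits (rad/s): [2.39, 2.39, 3.01, 3.14, 3.14, 3.14].

### API

Orientations are given as [roll, pitch, yaw] about the fixed x, y, z axes, in that order (R = Rz(yaw) Ry(pitch) Rx(roll)).
In Python, from station import arm gives the robot as it stands.
- The arm moves only by the shell command python3 -m crank 'ROWS' [OPENING] [FORCE]. ROWS is JSON, a list that holds one entry, the list of rows, each a list of 4 numbers: the shift along the tool's x, y, z in units of 25 mm (1.0 is 25 mm), then the turn about the tool's z in units of 5 degrees (1.0 is 5 degrees). A call has 1 to 12 rows; each row is the pose to reach, as a shift and turn from the pose commanded when the call began, along the tool's axes at that moment; what a row does not reach only later rows make up. A row lasts 1/8 s, in which the tool goes at most 62.5 mm and 10.7 degrees, less where a joint would pass 70% of its speed; a pose out of reach is approached as far as the arm can. A call with a gripper value outside its range is refused whole. OPENING is the closure, from 0 (fully open) to 1 (shut), set as the call begins (- or left out, the last holds). The fingers move at their own pace and stop on an object; FORCE is the grip in N (left out, the last holds). Time passes only in rows, so rows that repeat a pose let the fingers close. It gives the time, the measured TCP pose, the force, the opening and the grip force at its end, in the units of the state.
- arm.get_state(): the state, without advancing time (a new reading comes with each control period).
- arm.grab_frame(name): name is "scene" or "top" or "wrist"; returns (picture, depth): 480x640x3 uint8, red, green, blue; 480x640 float32, m along the optical axis (not along the pixel's ray), 0 where there is no reading.
- arm.get_calibration(name): a dict with "mtx" (3x3 intrinsics, pixels), "R" (3x3) and "t" (3): a world point X has camera coordinates R X + t; the wrist camera has in their place "mount" (4x4, takes a point from camera to tool coordinates, whose origin is the TCP and whose axes are the flange's). Camera axes: x right, y down, z forward; pixel columns grow to the right and rows downward; lengths in m; the calibration is good to about 2 mm. A picture is of the moment at which its call begins: read the wrist's pose just before it. get_calibration takes no time and is no camera call.
- arm.job_done(): hands the job in; it is judged then, once.
Trained networks look in the newest picture that a camera, given by its name, has taken for a name from the list of things; names that differ only in an ending like _2 or _b are one class to them, and where a whole thing is asked for, a point or a joint stands for the part that bears it (a point fixed in the world has none). Each returns a list of dicts, best first, with "score" (0 to 1); they miss things now and then, are a little off and sometimes report something else, mostly with a low value. They report only what shows in the picture. A call takes as long as a camera call. They do not tell look-alikes from the thing itself.
- arm.recognise(thing, camera): "extent" ([left, top, width, height] in pixels, round what is visible of it).
- arm.trace(thing, camera): "mask" (480x640 bool, what is visible of it) and "extent" ([left, top, width, height] in pixels, round what is visible of it).
The state is a dict: "t": time; "q": joint angles; "qd": joint speeds; "joint_efforts": joint torques, N m; "eef_pos": TCP position; "ee_rot": TCP orientation; "force": force on the tool from outside, world axes, zero at the start; "moment": the same for the moment, N m; "width": finger opening in m; "gripper_force": force on a finger pad.
Only numpy, scipy, OpenCV 4.12 (cv2) and the standard library are available. Lean on these libraries where they do the work, as an engineer would, in place of code of your own. Each camera call takes 0.05 s, during which the arm holds its last target. There are 200 camera calls.

## Working session

There is one attempt and no reset: what is moved stays moved. The work goes in short steps, Python scripts to look and compute and a shell command to move; the robot and the scene stay as the last step left them, time stands still between calls to the robot, and variables do not carry over. Pictures are saved under pics/ and viewed, at most 10 in all, crops included, and the job is handed in when it is done.

```bash
mkdir -p pics; ls
python3 - <<'E'
from station import arm
import cv2,numpy as np
s=arm.get_state();print(s['t'],s['eef_pos'],s['ee_rot'],s['width'],arm.hold_point_z)
ims=[]
for c in('scene','top'):
    p,d=arm.grab_frame(c);np.savez('/tmp/'+c,p=p,d=d)
    cv2.imwrite(f'pics/{c}0.png',p[:,:,::-1])
    for th in('blue_tray_top','breadboard','blue_lens'):
        for r in arm.recognise(th,c):print(c,th,r)
E
```

```text
pics
0.0 [0.20241374 0.64333248 0.19231882] [ 3.13990601e+00 -1.45534058e-04 -3.04871237e-01] 0.08768319279615239 0.0188
scene blue_tray_top {'extent': [342.4, 246.7, 43.7, 22.9], 'score': 0.76}
scene blue_tray_top {'extent': [304.0, 225.2, 44.9, 24.4], 'score': 0.7}
scene blue_tray_top {'extent': [254.6, 217.4, 39.2, 24.5], 'score': 0.59}
scene blue_tray_top {'extent': [250.4, 231.2, 47.8, 22.0], 'score': 0.59}
scene blue_tray_top {'extent': [267.8, 224.8, 11.1, 3.5], 'score': 0.49}
scene breadboard {'extent': [255.5, 268.4, 114.1, 67.2], 'score': 0.94}
scene breadboard {'extent': [307.5, 343.5, 123.7, 95.3], 'score': 0.7}
top blue_tray_top {'extent': [254.4, 233.7, 24.4, 39.1], 'score': 0.76}
top blue_tray_top {'extent': [243.6, 187.0, 36.1, 31.2], 'score': 0.7}
top blue_tray_top {'extent': [295.2, 173.1, 39.7, 35.3], 'score': 0.63}
top breadboard {'extent': [431.2, 234.1, 68.4, 62.8], 'score': 0.84}
top breadboard {'extent': [322.5, 224.0, 71.3, 72.1], 'score': 0.8}
top blue_lens {'extent': [257.9, 244.7, 13.4, 18.1], 'score': 0.6}
```

View pics/top0.png

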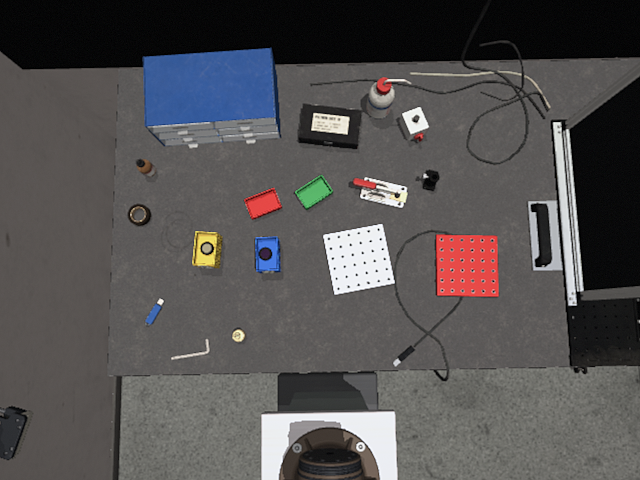

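View pics/scene0.png

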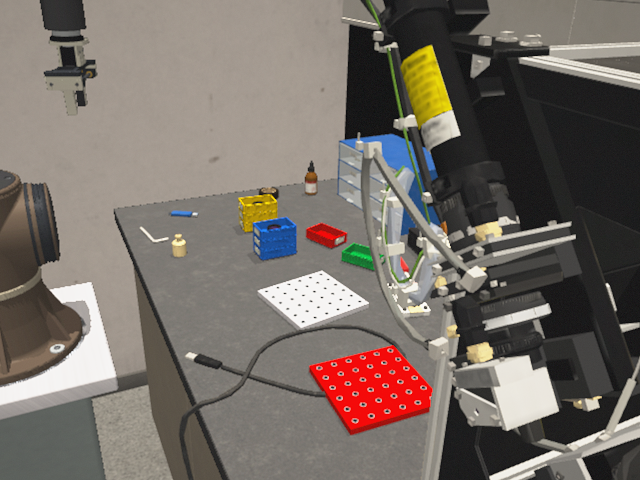

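The top view shows the blue pile with the lens at about (267,254) and the yellow pile at (207,249). The light aluminium board is at (359,259), and the red look-alike is at (467,266). Next I'll measure positions.

```bash
cat > h.py <<'E'
import numpy as np,cv2
from station import arm
def cloud(cam,d,s=None):
    c=arm.get_calibration(cam);K=np.array(c['mtx']);v,u=np.mgrid[:480,:640]
    P=np.stack([(u-K[0,2])/K[0,0]*d,(v-K[1,2])/K[1,1]*d,d],-1)
    if cam=='wrist':
        from scipy.spatial.transform import Rotation as Ro
        M=np.array(c['mount']);P=P@M[:3,:3].T+M[:3,3]
        return P@Ro.from_euler('xyz',s['ee_rot']).as_matrix().T+s['eef_pos']
    return (P-np.array(c['t']))@np.array(c['R'])
def rect(W,m):
    r=cv2.minAreaRect((W[m][:,:2]*1000).astype(np.float32));return r,np.median(W[m][:,2])
def hue(p):return cv2.cvtColor(p,cv2.COLOR_RGB2HSV)
E
python3 - <<'E'
from h import *
f=np.load('/tmp/top.npz');p,d=f['p'],f['d'];W=cloud('top',d);h=hue(p)
R=lambda l,t,r,b:(np.add.outer(np.zeros(480),np.arange(640))>l)&(np.arange(640)[None]<r)&(np.arange(480)[:,None]>t)&(np.arange(480)[:,None]<b)&(d>0)
m=R(245,225,290,280)&(W[...,2]>.03);print('blue',rect(W,m),m.sum(),W[m].max(0))
m=R(315,215,400,300)&(p.min(2)>150);print('board',rect(W,m),m.sum())
print(arm.get_calibration('top'))
E
```

```text
blue (((523.6653442382812, 138.62033081054688), (83.30512237548828, 53.15668487548828), 0.27244696021080017), np.float64(0.052861931925652)) 831 [0.56529681 0.16510942 0.07553125]
board (((512.3011474609375, -82.67512512207031), (151.0301971435547, 153.0146484375), 9.64966869354248), np.float64(0.012051615233586955)) 3621
{'mtx': array([[542.4996053 ,   0.        , 323.9623537 ],
       [  0.        , 542.4996053 , 233.89026404],
       [  0.        ,   0.        ,   1.        ]]), 'R': array([[-1.95523468e-02, -9.99806992e-01, -1.91935764e-03],
       [-9.89357936e-01,  1.96247760e-02, -1.44172611e-01],
       [ 1.44182452e-01, -9.19981182e-04, -9.89550693e-01]]), 't': array([0.01246258, 0.57018728, 1.26952336])}
```

```bash
python3 -m crank '[[[1.5,1.3,0,-0.5],[3.5,2.9,0,-1],[5.5,4.6,0,-1.5],[7.5,6.3,0,-2],[9.5,8,0,-2.5],[11.5,9.7,0,-3],[13.5,11.4,0,-3.5],[15.5,13,0,-3.5],[17.3,14.5,0,-3.5],[18.3,15.4,0,-3.5],[18.3,15.4,0.5,-3.5],[18.3,15.4,0.5,-3.5]]]' 0 20
python3 - <<'E'
from h import *
s=arm.get_state();p,d=arm.grab_frame('wrist');np.savez('/tmp/w1',p=p,d=d)
print(s['t'],s['eef_pos'],s['ee_rot'],np.abs(s['qd']).max())
cv2.imwrite('pics/w1.png',p[:,:,::-1])
W=cloud('wrist',d,s);h=hue(p)
m=(d>0)&(h[...,0]>100)&(h[...,0]<130)&(h[...,1]>120)&(W[...,2]>.055)&(W[...,2]<.09)&(abs(W[...,0]-.524)<.08)&(abs(W[...,1]-.139)<.08)
print(rect(W,m),m.sum(),np.percentile(W[m],[1,99],axis=0))
E
```

```text
t: 1.9
eef_pos: [0.5226, 0.1388, 0.1797]
ee_rot: [3.141, 0.002, -0.001]
force: [-0.5, 0.0, -0.5]
width: 0.0874
gripper_force: 0.0
1.9 [0.5226437  0.13884969 0.17967824] [ 3.14084456e+00  1.93956449e-03 -5.16525727e-04] 0.02709605852797363
(((525.2532348632812, 135.67445373535156), (80.2796401977539, 53.330360412597656), 1.5497058629989624), np.float64(0.06786604380640547)) 2141 [[0.48575965 0.10881257 0.05527405]
 [0.56569222 0.16222652 0.07007721]]
```

View pics/w1.png

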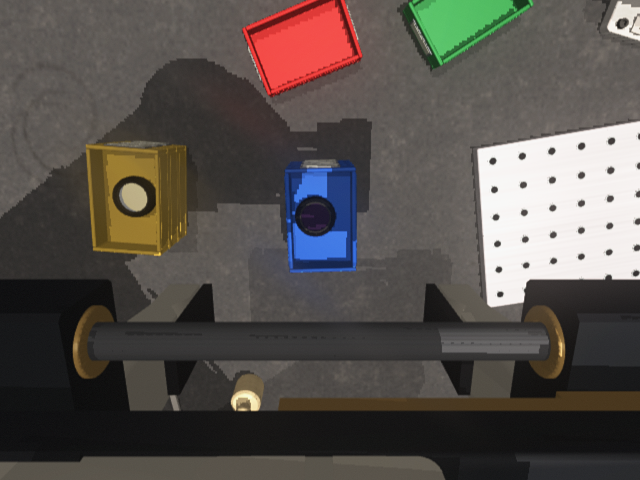

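The wrist view shows the blue tray, with its lens, at (320,215) and nearly aligned with the gripper. The open fingers are at (195,300) and (445,300). I'll check how low the open fingertips reach.

Run:
```python
from h import *
f=np.load('/tmp/w1.npz');s=arm.get_state();W=cloud('wrist',f['d'],s)-s['eef_pos']
m=(f['d']>0)&(W[...,2]>-.06)
v,u=np.nonzero(m);Q=W[m]
for n,k in(('L',(u<225)&(u>165)&(v>280)&(v<400)),('R',(u>415)&(u<475)&(v>280)&(v<400))):
    q=Q[k];print(n,k.sum(),np.percentile(q,[0,2,10,50,98],axis=0).round(4).tolist())
```

```text
L 4825 [[-0.0114, 0.0183, 0.0321], [-0.0087, 0.019, 0.0359], [-0.0041, 0.0212, 0.0428], [0.0114, 0.0429, 0.0794], [0.0321, 0.0547, 0.1172]]
R 5149 [[-0.0111, -0.0608, 0.0315], [-0.0084, -0.0571, 0.0361], [-0.0041, -0.0516, 0.0433], [0.0115, -0.0446, 0.0797], [0.0321, -0.021, 0.1246]]
```

```bash
python3 -m crank '[[[0.1,0.1,0.5,-0.3],[0.1,0.1,1,-0.3],[0.1,0.1,1.5,-0.3],[0.1,0.1,1.5,-0.3]]]' 0.25
python3 - <<'E'
from h import *
s=arm.get_state();p,d=arm.grab_frame('wrist');np.savez('/tmp/w2',p=p,d=d)
W=cloud('wrist',d,s);L=W-s['eef_pos'];print(s['eef_pos'],s['width'])
cv2.imwrite('pics/w2.png',p[:,:,::-1])
for v in range(200,420,20):
    print(v,[(u,L[v,u].round(3).tolist()) for u in (180,200,215,230,245)])
h=hue(p);m=(d>0)&(h[...,0]>100)&(h[...,0]<130)&(h[...,1]>120)&(W[...,2]>.060)&(W[...,2]<.08)&(abs(W[...,0]-.524)<.08)&(abs(W[...,1]-.139)<.08)
print(rect(W,m),m.sum(),np.percentile(W[m],[1,99],axis=0))
E
```

```text
t: 2.45
eef_pos: [0.525, 0.1366, 0.1418]
ee_rot: [3.14, 0.002, 0.027]
force: [-0.5, 0.1, 1.2]
width: 0.0662
gripper_force: 0.0
[0.52504906 0.1366307  0.14178821] 0.06623755298406608
200 [(180, [0.01, 0.112, -0.142]), (200, [0.01, 0.096, -0.144]), (215, [0.011, 0.083, -0.142]), (230, [0.011, 0.071, -0.142]), (245, [0.012, 0.059, -0.142])]
220 [(180, [-0.007, 0.114, -0.144]), (200, [-0.006, 0.097, -0.143]), (215, [-0.006, 0.084, -0.141]), (230, [-0.005, 0.072, -0.142]), (245, [-0.005, 0.059, -0.143])]
240 [(180, [-0.024, 0.114, -0.142]), (200, [-0.024, 0.098, -0.143]), (215, [-0.024, 0.085, -0.145]), (230, [-0.023, 0.072, -0.142]), (245, [-0.022, 0.06, -0.142])]
260 [(180, [-0.042, 0.115, -0.142]), (200, [-0.041, 0.098, -0.142]), (215, [-0.041, 0.086, -0.142]), (230, [-0.041, 0.073, -0.143]), (245, [-0.04, 0.06, -0.142])]
280 [(180, [-0.06, 0.116, -0.142]), (200, [-0.06, 0.1, -0.143]), (215, [-0.059, 0.087, -0.143]), (230, [-0.059, 0.074, -0.143]), (245, [-0.058, 0.06, -0.142])]
300 [(180, [-0.078, 0.117, -0.141]), (200, [0.01, 0.042, 0.054]), (215, [0.01, 0.037, 0.052]), (230, [0.008,
[... 345 characters left out ...]
, 0.116])]
360 [(180, [0.011, 0.036, 0.094]), (200, [0.002, 0.036, 0.079]), (215, [-0.001, 0.032, 0.075]), (230, [-0.136, 0.076, -0.141]), (245, [-0.137, 0.062, -0.143])]
380 [(180, [0.007, 0.036, 0.097]), (200, [-0.005, 0.036, 0.079]), (215, [-0.007, 0.032, 0.076]), (230, [-0.159, 0.077, -0.143]), (245, [-0.157, 0.063, -0.142])]
400 [(180, [0.001, 0.036, 0.098]), (200, [-0.011, 0.036, 0.081]), (215, [-0.18, 0.091, -0.143]), (230, [0.023, 0.016, 0.125]), (245, [0.023, 0.014, 0.125])]
(((525.740966796875, 135.760986328125), (80.73881530761719, 53.23518371582031), 1.4233899116516113), np.float64(0.06819561886185137)) 2253 [[0.48585397 0.10909282 0.06036423]
 [0.56562048 0.16253002 0.07015918]]
```

View pics/w2.png

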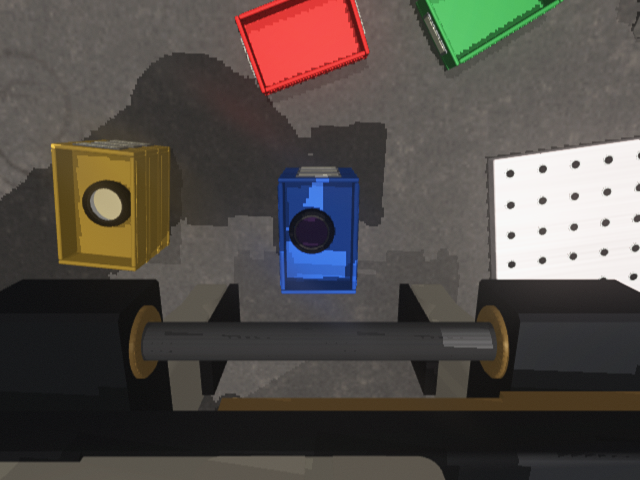

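The view shows the tray at (318,232) and the fingertips at about (230,285) and (408,285). The tips look higher than the TCP, so I'll check them from the scene and top cameras.

Run:
```python
from h import *
s=arm.get_state();e=s['eef_pos'];p,d=arm.grab_frame('scene')
W=cloud('scene',d);L=W-e
m=(d>0)&(abs(L[...,0])<.03)&(abs(L[...,1])<.08)&(W[...,2]>.08)&(L[...,2]<.1)
v,u=np.nonzero(m);print(m.sum(),np.sort(L[m][:,2])[:40:4],u.min(),u.max(),v.min(),v.max())
b=v>v.max()-6;print(np.c_[u[b],v[b],L[m][b].round(3)][::4])
c=arm.get_calibration('wrist');M=np.array(c['mount']);K=np.array(c['mtx']);print(M.round(3))
for y in(-.033,.033):
  for z in(0,-.0188,-.035,-.05):
    P=np.linalg.inv(M)@[.0095,y,z,1];q=K@P[:3];print(y,z,(q[:2]/q[2]).round(),P[2].round(3))
im=p[130:290,200:400];cv2.imwrite('pics/s2.png',cv2.resize(im,None,fx=4,fy=3.75-.0)[:,:,::-1][:600])
```

```text
577 [0.0326542  0.03466033 0.0349894  0.03538552 0.03603146 0.03659262
 0.03700397 0.03790915 0.03830903 0.03841282] 257 290 140 183
[[ 2.77e+02  1.78e+02 -1.00e-02 -4.00e-02  4.40e-02]
 [ 2.81e+02  1.78e+02 -5.00e-03 -4.90e-02  4.60e-02]
 [ 2.85e+02  1.78e+02  4.00e-03 -4.80e-02  4.50e-02]
 [ 2.89e+02  1.78e+02  1.30e-02 -4.90e-02  4.40e-02]
 [ 2.80e+02  1.79e+02 -7.00e-03 -5.00e-02  4.50e-02]
 [ 2.84e+02  1.79e+02  2.00e-03 -4.90e-02  4.30e-02]
 [ 2.88e+02  1.79e+02  1.00e-02 -5.00e-02  4.20e-02]
 [ 2.79e+02  1.80e+02 -1.00e-02 -5.10e-02  4.30e-02]
 [ 2.83e+02  1.80e+02 -2.00e-03 -5.20e-02  4.30e-02]
 [ 2.88e+02  1.80e+02  1.00e-02 -4.90e-02  4.00e-02]
 [ 2.79e+02  1.81e+02 -1.00e-02 -5.20e-02  4.20e-02]
 [ 2.83e+02  1.81e+02 -3.00e-03 -5.50e-02  4.20e-02]
 [ 2.87e+02  1.81e+02  9.00e-03 -4.80e-02  3.80e-02]
 [ 2.79e+02  1.82e+02 -9.00e-03 -5.00e-02  3.90e-02]
 [ 2.83e+02  1.82e+02 -1.00e-03 -5.00e-02  3.80e-02]
 [ 2.87e+02  1.82e+02  7.00e-03 -5.10e-02  3.70e-02]
 [ 2.81e+02  1.83e+02 -4.00e-03 -4.80e-02  3.50e-02]]
[[-0.    -0.964 -0.267  0.072]
 [ 1.    -0.001  0.002  0.001]
 [-0.002 -0.267  0.964 -0.191]
 [ 0.     0.     0.     1.   ]]
-0.033 0 [249. 258.] 0.201
-0.033 -0.0188 [242. 272.] 0.183
-0.033 -0.035 [235. 285.] 0.167
-0.033 -0.05 [227. 300.] 0.153
0.033 0 [384. 258.] 0.201
0.033 -0.0188 [391. 271.] 0.183
0.033 -0.035 [398. 285.] 0.167
0.033 -0.05 [405. 300.] 0.153
```

View pics/s2.png

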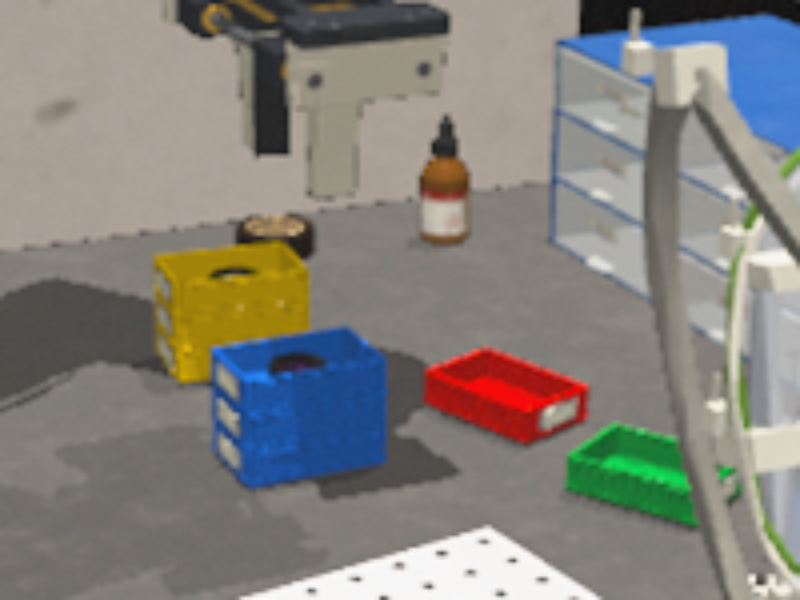

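Both cameras put the fingertips about 34 mm above the reported TCP. I'll test this safely by going to z≈0.052 and closing gently. If the fingers really are short, they will close on nothing, above the rim.

```bash
python3 -m crank '[[[0,0,1.2,0],[0,0.03,2.4,0],[0,0.03,3.3,0],[0,0.03,3.6,0],[0,0.03,3.6,0]]]' 0.25 5
python3 -m crank '[[[0,0,0,0],[0,0,0,0],[0,0,0,0],[0,0,0,0],[0,0,0,0]]]' 0.48 5
```

```text
t: 3.18
eef_pos: [0.5263, 0.1361, 0.0535]
ee_rot: [3.141, -0.0, 0.027]
force: [-0.1, -0.6, 0.6]
width: 0.0659
gripper_force: 0.0
t: 3.8
eef_pos: [0.526, 0.1361, 0.0533]
ee_rot: [-3.142, -0.0, 0.027]
force: [-0.7, -0.2, 0.2]
width: 0.0454
gripper_force: 0.0
```

Width reached 45 mm with no contact, so the fingertips really are about 34 mm above the reported TCP. I'll reopen and go 36 mm lower, which puts the tips at about 51 mm, just above the middle tray's rim.

```bash
python3 -m crank '[[[0,0,0,0],[0,0,0,0],[0,0,0,0],[0,0,0.5,0],[0,0,1,0],[0,0,1.45,0],[0,0,1.45,0],[0,0,1.45,0]]]' 0.25 5
python3 - <<'E'
from h import *
s=arm.get_state();e=s['eef_pos'];p,d=arm.grab_frame('scene')
cv2.imwrite('pics/s3.png',cv2.resize(p[180:290,220:350],(780,600),interpolation=cv2.INTER_CUBIC)[:,:,::-1])
E
```

```text
t: 4.8
eef_pos: [0.5261, 0.1361, 0.017]
ee_rot: [3.141, 0.0, 0.027]
force: [-0.3, 0.1, -0.4]
width: 0.0658
gripper_force: 0.0
```

View pics/s3.png

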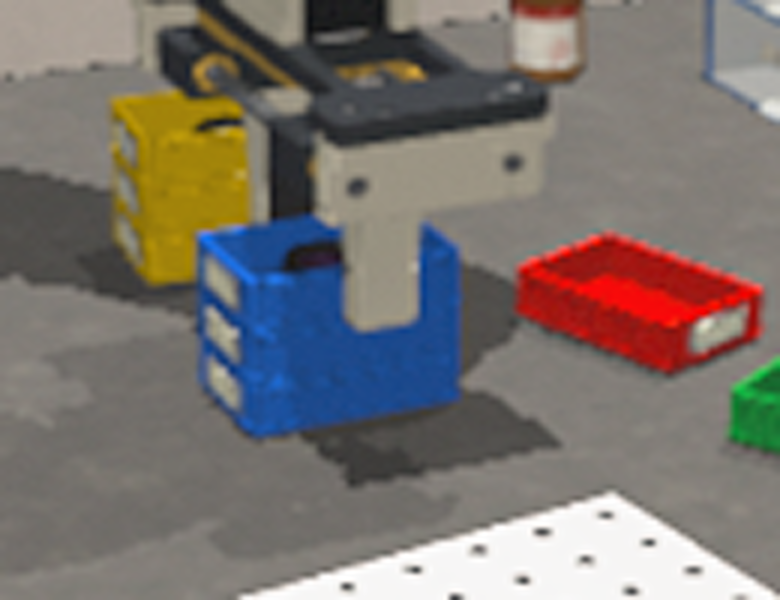

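The finger sits in front of the pile's right wall, with its tip at about (375,330) in the crop. I'll measure the tip height from depth.

Run:
```python
from h import *
s=arm.get_state();e=s['eef_pos'];p,d=arm.grab_frame('scene')
W=cloud('scene',d)
for u in (279,281,283,285,287):
    print(u,[(v,W[v,u].round(3).tolist(),p[v,u].tolist()) for v in range(232,246,2)])
c=arm.get_calibration('scene');print((np.array(c['R'])[2]).round(2),c['mtx'][0])
R,t,K=map(np.array,(c['R'],c['t'],c['mtx']))
# project outer & inner bottom finger edges for candidate tip z
for y in(-.033,-.045,-.05):
  for z in(.04,.045,.05,.055):
    q=K@(R@(e*[1,1,0]+[0,y,z])+t);print(y,z,(q[:2]/q[2]).round(1))
for y in (-.0265,):
  for z in (.069,.047,.022,0):
    q=K@(R@(np.array([.5257,.1358+y,z]))+t);print('wall',z,(q[:2]/q[2]).round(1))
```

```text
279 [(232, [0.516, 0.088, 0.073], [147, 141, 125]), (234, [0.516, 0.088, 0.068], [147, 142, 125]), (236, [0.516, 0.088, 0.064], [147, 141, 125]), (238, [0.516, 0.088, 0.059], [149, 142, 123]), (240, [0.526, 0.113, 0.042], [85, 98, 133]), (242, [0.524, 0.109, 0.039], [30, 74, 142]), (244, [0.523, 0.106, 0.036], [30, 74, 142])]
281 [(232, [0.521, 0.089, 0.071], [150, 146, 129]), (234, [0.521, 0.089, 0.067], [152, 146, 130]), (236, [0.52, 0.086, 0.064], [154, 147, 132]), (238, [0.519, 0.085, 0.06], [157, 151, 133]), (240, [0.52, 0.087, 0.054], [112, 113, 130]), (242, [0.529, 0.11, 0.038], [28, 73, 141]), (244, [0.528, 0.108, 0.034], [26, 73, 142])]
283 [(232, [0.523, 0.084, 0.073], [152, 145, 130]), (234, [0.523, 0.083, 0.069], [153, 147, 130]), (236, [0.524, 0.085, 0.063], [154, 149, 133]), (238, [0.525, 0.087, 0.058], [156, 148, 130]), (240, [0.525, 0.089, 0.052], [59, 85, 133]), (242, [0.535, 0.114, 0.035], [27, 73, 141]), (244, [0.534, 0.109, 0.033], [30, 74, 142])]
285 [(232, [0.529, 0.087, 0.071], [153, 147, 132]), (234, [0.53, 0.089, 0.065], [152, 146, 130]), (236, [0.529, 0.086,
[... 304 characters left out ...]
), (236, [0.534, 0.088, 0.06], [154, 149, 130]), (238, [0.534, 0.089, 0.055], [148, 141, 128]), (240, [0.542, 0.106, 0.042], [22, 71, 141]), (242, [0.543, 0.11, 0.035], [29, 72, 140]), (244, [0.545, 0.114, 0.029], [28, 74, 142])]
[ 0.4   0.81 -0.43] [597.45986039   0.         324.09291106]
-0.033 0.04 [280.9 242.5]
-0.033 0.045 [280.9 240.4]
-0.033 0.05 [280.9 238.2]
-0.033 0.055 [280.9 236.1]
-0.045 0.04 [283.1 244.8]
-0.045 0.045 [283.  242.6]
-0.045 0.05 [283.  240.5]
-0.045 0.055 [283.  238.3]
-0.05 0.04 [284.  245.8]
-0.05 0.045 [284.  243.6]
-0.05 0.05 [284.  241.4]
-0.05 0.055 [283.9 239.2]
wall 0.069 [279.5 228.9]
wall 0.047 [279.6 238.4]
wall 0.022 [279.6 249.1]
wall 0 [279.7 258.3]
```

The tip is at about z=0.052, level with the top tray's wall. I'll grip and lift straight up.

```bash
python3 -m crank '[[[0,0,0,0],[0,0,0,0],[0,0,0,0],[0,0,0,0],[0,0,0,0]]]' 0.6 20
python3 -m crank '[[[0,0,-0.15,0],[0,0,-0.4,0],[0,0,-0.7,0],[0,0,-1.1,0],[0,0,-1.5,0],[0,0,-2,0],[0,0,-2.4,0],[0,0,-2.6,0],[0,0,-2.6,0]]]'
python3 - <<'E'
from h import *
s=arm.get_state();e=s['eef_pos']
for c in('wrist','scene'):
    p,d=arm.grab_frame(c);np.savez('/tmp/'+c+'4',p=p,d=d)
    im=p if c=='wrist' else cv2.resize(p[150:280,220:360],(640,480))
    cv2.imwrite(f'pics/{c}4.png',im[:,:,::-1])
a=cv2.imread('pics/wrist4.png');b=cv2.imread('pics/scene4.png');cv2.imwrite('pics/c4.png',cv2.resize(np.vstack([a,b]),(450,600)))
E
```

```text
t: 5.52
eef_pos: [0.5261, 0.1362, 0.0173]
ee_rot: [-3.141, -0.0, 0.027]
force: [-0.8, 0.2, 4.2]
width: 0.0519
gripper_force: 20.0
t: 6.65
eef_pos: [0.5261, 0.1362, 0.0824]
ee_rot: [-3.141, -0.001, 0.027]
force: [0.2, -0.1, -2.7]
width: 0.052
gripper_force: 20.0
```

View pics/c4.png

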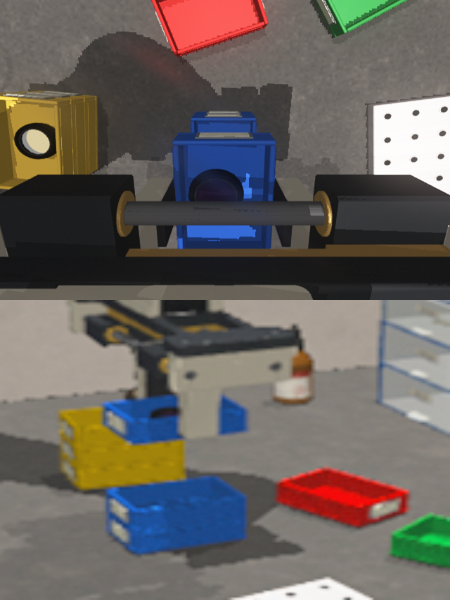

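The top tray is lifted with the lens in it, seen at (215,185), and the two lower blue trays are still stacked. I'll carry it to the board, accelerating gently.

```bash
python3 -m crank '[[[0,0.2,0,0],[-0.1,0.7,0,0],[-0.15,1.5,0,0],[-0.2,2.5,0,0],[-0.3,3.6,0,0],[-0.4,4.7,0,0],[-0.5,5.8,0,0],[-0.6,6.9,0,0],[-0.7,7.8,0,0],[-0.77,8.4,0,0],[-0.77,8.7,0,0],[-0.77,8.73,0,0]]]'
python3 - <<'E'
from h import *
s=arm.get_state();p,d=arm.grab_frame('top')
W=cloud('top',d);print(s['eef_pos'])
p,d=arm.grab_frame('wrist');W=cloud('wrist',d,s)
m=(d>0)&(p.min(2)>140)&(abs(W[...,2]-.012)<.006)&(abs(W[...,0]-.512)<.1)&(abs(W[...,1]+.083)<.1)
print(rect(W,m),m.sum(),np.percentile(W[m],[.5,99.5],axis=0))
cv2.imwrite('pics/w5.png',p[:,:,::-1])
E
```

```text
t: 8.25
eef_pos: [0.5126, -0.083, 0.082]
ee_rot: [-3.142, -0.0, 0.026]
force: [-0.1, -0.3, -1.6]
width: 0.0519
gripper_force: 20.0
[ 0.51259802 -0.08299509  0.08200945]
(((522.1873779296875, -82.8744125366211), (133.60699462890625, 149.91705322265625), 9.532856941223145), np.float64(0.011783040115842941)) 26164 [[ 0.48051155 -0.16216397  0.00997055]
 [ 0.59650063 -0.00237698  0.01356968]]
```

View pics/w5.png

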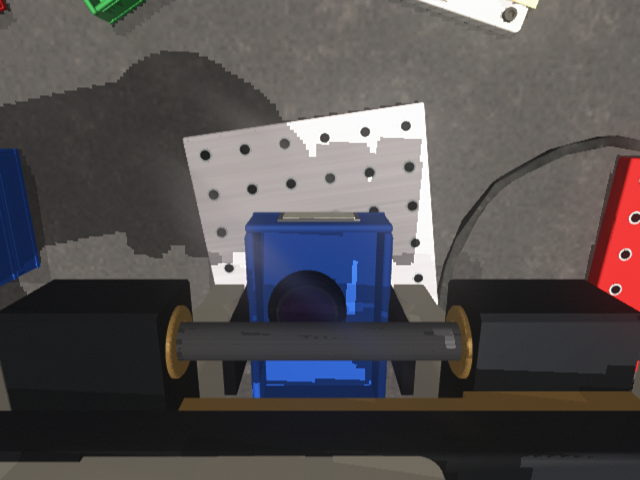

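The tray is over the board, whose front edge is hidden. The centre agrees to about 1 mm and the lens is at (308,310). I'll lower it.

```bash
python3 -m crank '[[[0,0,0.3,0],[0,0,0.8,0],[0,0,1.4,0],[0,0,2,0],[0,0,2.6,0],[0,0,3.1,0],[0,0,3.4,0],[0,0,3.6,0],[0,0,3.7,0],[0,0,3.78,0],[0,0,3.84,0],[0,0,3.84,0]]]'
```

```text
t: 9.85
eef_pos: [0.5127, -0.0826, -0.0139]
ee_rot: [-3.142, -0.0, 0.027]
force: [-0.2, -1.0, -1.4]
width: 0.0518
gripper_force: 20.0
```

```bash
python3 -m crank '[[[0,0,0.04,0],[0,0,0.06,0],[0,0,0.06,0]]]'
```

```text
t: 10.22
eef_pos: [0.5128, -0.0826, -0.0147]
ee_rot: [3.142, -0.001, 0.027]
force: [-2.1, 0.8, 7.1]
width: 0.0521
gripper_force: 20.0
```

Contact reads about 7 N. I'll release and retreat.

```bash
python3 -m crank '[[[0,0,0,0],[0,0,0,0],[0,0,0,0],[0,0,0,0],[0,0,0,0]]]' 0.15
python3 -m crank '[[[0,0,-0.4,0],[0,0,-1,0],[0,0,-2,0],[0,0,-3.5,0],[0,0,-5,0],[0,0,-6,0],[0,0,-6,0],[0,0,-6,0]]]'
python3 - <<'E'
from h import *
s=arm.get_state();p,d=arm.grab_frame('wrist');W=cloud('wrist',d,s);h=hue(p)
m=(d>0)&(h[...,0]>100)&(h[...,0]<130)&(h[...,1]>120)&(W[...,2]>.03)&(W[...,2]<.05)&(abs(W[...,0]-.513)<.08)&(abs(W[...,1]+.083)<.08)
print(rect(W,m),m.sum())
cv2.imwrite('pics/w6.png',p[:,:,::-1])
E
```

```text
t: 10.85
eef_pos: [0.5126, -0.0826, -0.0156]
ee_rot: [3.142, 0.0, 0.027]
force: [0.1, 0.1, 0.3]
width: 0.0745
gripper_force: 0.0
t: 11.85
eef_pos: [0.5123, -0.0826, 0.1349]
ee_rot: [-3.141, -0.001, 0.027]
force: [0.5, 0.5, 0.2]
width: 0.0747
gripper_force: 0.0
(((512.2304077148438, -83.65380096435547), (79.67594909667969, 52.64004135131836), 1.4693330526351929), np.float64(0.03638638137045146)) 1432
```

View pics/w6.png

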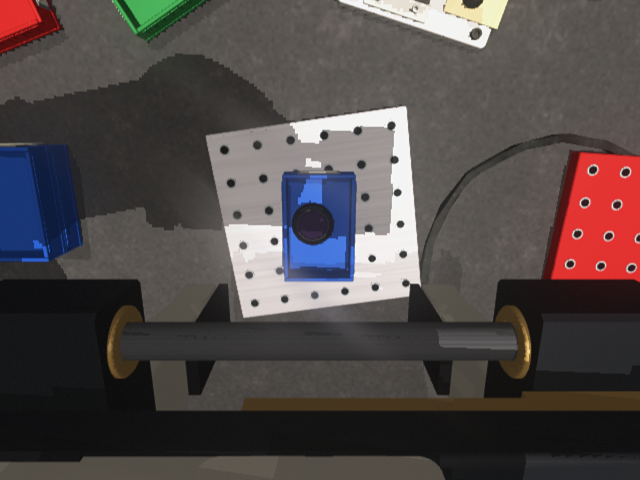

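The tray, with its lens at (313,223), sits flat at the board's centre. The blue pile still stands at left, and the gripper is clear.

```bash
python3 -c "
from station import arm
print(arm.job_done())"
```

```text
the job is handed in; nothing more can be done
None
```

The job is handed in: the top blue tray, lens ring inside, rests flat within about 2 mm of the aluminium breadboard's centre by the camera measurements, and the other two blue trays are still stacked; no verdict was shown.

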